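Bedding glass lamp globes in deep packing bins

TASK

Pack the two glass lamp globes, collar up: stand the ball-shaped globe in the round bin and the pear-shaped globe in the square bin, each near the middle of the sprung pad at the bottom. The glass is fragile and each pad is set at an unknown height, so lower each globe slowly until you feel the pad take it and only then let go: do not drop it, press it down hard, knock it on a bin or tip it over. Leave the tape rolls and the screwdriver alone.

Things in the scene. Friction and masses are not known exactly. Their poses are not given: they have to be found in the camera images.
- ball_globe: Ball-shaped white opal glass lamp globe with a grey plastic collar on top, loose, upright on the bench, 105 mm tall, 0.14 to 0.28 kg. Origin: centre of its underside (a flat 44 mm across); z up along its axis. The glass is widest, 76 mm, at 36 mm height and ends at 71 mm; the collar is a cylinder 34 mm in diameter from 70 to 105 mm.
- ball_globe_grip (a point): Grip point of the ball-shaped globe: on its axis in the collar, 92 mm above its underside (TCP here, tool down: the fingertips then stay clear of the glass shoulder).
- pear_globe: Pear-shaped (slimmer, taller) white opal glass lamp globe with a grey plastic collar on top, loose, upright on the bench, 120 mm tall, 0.14 to 0.28 kg. Origin: centre of its underside (a flat 40 mm across); z up along its axis. The glass is widest, 60 mm, at 20 to 36 mm height and ends at 86 mm; the collar is a cylinder 34 mm in diameter from 85 to 120 mm.
- pear_globe_grip (a point): Grip point of the pear-shaped globe: on its axis in the collar, 107 mm above its underside (TCP here, tool down).
- round_bin: Round deep black plastic bin, open on top, fixed to the bench, 140 mm tall, 138 mm outside diameter at the rim and 128 mm at the foot, walls 5 mm (inside 128 mm at the rim, 118 mm at the foot). Origin: centre of its underside on the bench, z up.
- round_bin_mouth (a point): Centre of the round bin's mouth, at rim height, 140 mm above the bench. Down inside is a flat cork pad that fills the bottom; its top is set anew each time, differently in each bin, anywhere from 23 to 70 mm above the bench: not reported, to be felt (or looked for). It is sprung straight down, about 1 mm per newton over 15 mm, then hard. Pad: a disc 110 mm across.
- square_bin: Square deep black plastic bin, open on top, fixed to the bench, 136 x 136 mm outside, 140 mm tall, walls 5 mm (inside 126 mm square). Origin: centre of its underside on the bench, z up, x and y along its sides.
- square_bin_mouth (a point): Centre of the square bin's mouth, at rim height, 140 mm above the bench. Down inside is a flat cork pad that fills the bottom; its top is set anew each time, differently in each bin, anywhere from 23 to 70 mm above the bench: not reported, to be felt (or looked for). It is sprung straight down, about 1 mm per newton over 15 mm, then hard. Pad: 112 mm square.
- tape0: Roll of black tape lying flat on the bench on the robot's left, 68 mm in diameter, 19 mm tall; origin at the centre of its underside. Leave it alone.
- tape1: Roll of black tape like tape0, on the robot's right. Leave it alone.
- screwdriver: Screwdriver, 190 mm long, lying on the bench on the robot's left; x runs along it towards the tip. Leave it alone.

How it is judged:
By the outcome, as a careful person would: the job done as asked, in the order asked, and still so for the second after the job is handed in, with the robot touching nothing.
It also fails if it takes over 67 s, if anything falls off the work surface, if the arm or the gripper's body presses on something with over 40 N, if the wrist force passes 120 N, or if a joint passes its speed limit or range.

ROBOT

A 6-joint arm with a two-finger parallel gripper is mounted at the origin on the work surface. World frame = base frame: x ahead of the robot, y to its left, z up, the work surface at z = 0. Lengths are in m, angles in rad, forces in N, time in s.
With the tool pointing down it reaches from about 0.3 to 0.775 m from the base axis. Payload 14.6 kg.
Tool frame: the origin (TCP) lies between the finger pads, 19 mm behind the fingertips; this is the grasp point; z points along the fingers, x is the direction in which the jaws open and shut, and the axes are right-handed (so a half turn about z gives the same grasp; the last joint's range is limited). The gripper opens to 94 mm and grips with 3 to 60 N. Pads are 16 mm wide; open, the fingers measure 119 mm over their backs; the gripper's body (75 mm by 177 mm) begins 78 mm behind the grasp point.
Start: joints at [1.035, 0.3, 1.521, -0, 1.321, -0.067], TCP at [0.248, 0.491, 0.224] pointing down, gripper open.
Joint ranges: [-3.03, 3.03], [-0.79, 2.21], [0.23, 2.52], [-1.04, 4.18], [0, 3.07], [-2.55, 2.55]. Speed limits (rad/s): [2.22, 2.22, 2.57, 3.14, 3.14, 3.14].

INTERFACE

Orientations are given as [roll, pitch, yaw] about the fixed x, y, z axes, in that order (R = Rz(yaw) Ry(pitch) Rx(roll)).
In Python, from station import ctrl gives the robot as it stands.
- The arm moves only by the tool play_rows, never from a script. Its argument "steps" is a list that holds one entry, the list of rows, each a list of 7 numbers: the shift along the tool's x, y, z in cm, then the turn, a rotation vector about the tool's x, y, z in rad, then the opening, from 0 (shut) to 1 (fully open). In form: [[[x, y, z, ax, ay, az, hand], ...]]. A call has 1 to 20 rows; each row is the pose to reach, as a shift and turn from the pose measured when the call began, along the tool's axes at that moment; what a row does not reach only later rows make up. A row lasts 1/12 s, in which the tool goes at most 41.7 mm and 7.16 degrees, less where a joint would pass 70% of its speed; a pose out of reach is approached as far as the arm can. A call with a gripper value outside its range is refused whole. The fingers move at their own pace and stop on an object; "force" is the grip in N (left out, the last holds). Time passes only in rows, so rows that repeat a pose let the fingers close. It gives the time, the measured TCP pose, the force and the opening at its end, in the units of the state.
- ctrl.get_obs(): the state, without advancing time (a new reading comes with each control period).
- ctrl.camera(name): name is "scene" or "top" or "wrist"; returns a dict with "frame" (400x640x3 uint8, blue, green, red), "fovy" (degrees; the focal length in pixels is half the picture's height over the tangent of half this angle, whatever the lens; pixels are square), "cx", "cy" (the principal point, pixels), "D" ([k1, k2, p1, p2, k3] as OpenCV has them; the pictures are not rectified), "world_to_cam" (4x4, takes a point from world to camera coordinates). Camera axes: x right, y up, looking along -z (the intrinsics and any distortion apply to the point x, -y, -z); pixel columns grow to the right and rows downward; lengths in m; the calibration is good to about 2 mm. A picture is of the moment at which its call begins. There is no depth.
- ctrl.hand_in(): hands the job in, once; it reports no verdict.
The state is a dict: "time_s": time; "qpos": joint angles; "joint_vel": joint speeds; "tau": joint torques, N m; "ee_pos": TCP position; "eef_rot": TCP orientation; "force": force on the tool from outside, world axes, zero at the start; "moment": the same for the moment, N m; "grip_width": finger opening in m.
Only numpy, scipy, OpenCV 4.12 (cv2) and the standard library are available. Lean on these libraries where they do the work, as an engineer would, in place of code of your own. Each camera call takes 0.05 s, during which the arm holds its last target. There are 200 camera calls.

## Working session

There is one attempt and no reset: what is moved stays moved. The work goes in short steps, Python scripts to look and compute and a tool call to move; the robot and the scene stay as the last step left them, time stands still between calls to the robot, and variables do not carry over. Pictures are saved under pics/ and viewed, about 8 in all and at most 12, crops included, and the job is handed in when it is done.

Besides the shell and the picture viewer there is one more tool, called after "Emit:" by a JSON object that holds its "fn" and its "kwargs". play_rows: Moves the arm, as the interface text tells. Its arguments: {"type":"object","properties":{"steps":{"type":"array"},"force":{"type":"number"}},"required":["steps"]}

```bash
mkdir -p pics; python3 - <<'E'
from station import ctrl
import cv2,numpy as np
for n in("scene","top"):
    c=ctrl.camera(n);cv2.imwrite(f"pics/{n}0.png",c["frame"]);print(n,c["fovy"],c["cx"],c["cy"],c["D"],np.round(c["world_to_cam"],4).tolist())
print(ctrl.get_obs())
E
```

```text
scene 57.55022791793971 321.1485352575079 197.96334882631524 [0.00798079 0.         0.         0.         0.        ] [[-0.7156, 0.6984, -0.0093, 0.4178], [-0.4488, -0.4496, 0.7723, 0.1674], [0.5353, 0.5568, 0.6351, -1.28], [0.0, 0.0, 0.0, 1.0]]
top 43.87514860889661 322.00700768493084 200.86160920335752 [0.00604827 0.         0.         0.         0.        ] [[-0.0106, -0.9999, -0.0017, -0.0297], [0.984, -0.0108, 0.1781, -0.5429], [-0.1781, 0.0002, 0.984, -1.5013], [0.0, 0.0, 0.0, 1.0]]
{'time_s': 0.1, 'qpos': array([ 1.03539629e+00,  3.00392445e-01,  1.52151122e+00, -1.44642542e-05,
        1.32069981e+00, -6.66272033e-02]), 'joint_vel': array([ 1.49106058e-03, -2.76633061e-03, -3.41274385e-03,  5.99895396e-04,
        5.53227729e-05, -1.62403661e-04]), 'tau': array([ 1.95813154e-03, -5.32646799e+01, -3.53282726e+01,  7.09909969e-02,
        2.35158240e-02, -1.51103832e-04]), 'ee_pos': array([0.24839534, 0.49047394, 0.22375902]), 'eef_rot': array([-3.14153933e+00,  1.00951429e-03,  1.10202711e+00]), 'force': array([ 0.21598708,  0.35969927, -0.63120117]), 'moment': array([-0.00733357,  0.01269178, -0.00654347]), 'grip_width': 0.09408215570018093}
```

View pics/top0.png

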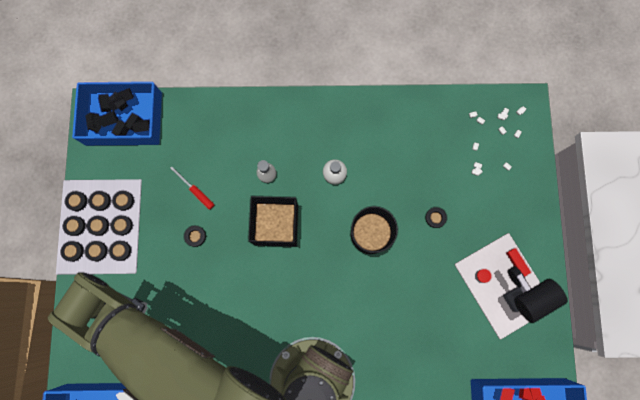

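View pics/scene0.png

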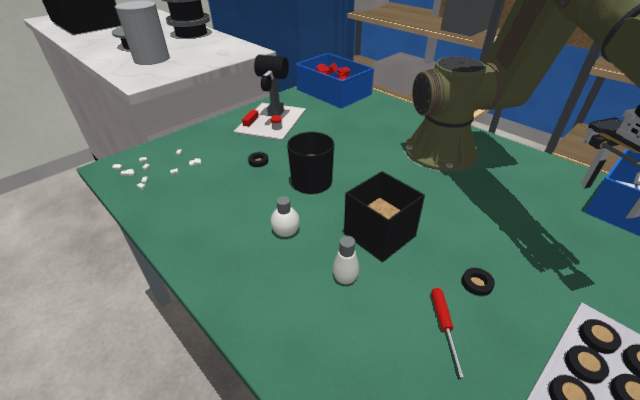

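The top view shows the pear at about (266,171), the ball at (335,172), the square bin at (274,221) and the round bin at (374,231). In the scene view the collar tops are near (347,241) for the pear and (284,201) for the ball. I'll enlarge both to measure.

```bash
cat > h.py <<'E'
import cv2,numpy as np
from station import ctrl
def K(c):
    f=c["frame"].shape[0]/2/np.tan(np.radians(c["fovy"]/2));return np.array([[f,0,c["cx"]],[0,f,c["cy"]],[0,0,1.]])
F=np.diag([1,-1,-1.])
def proj(c,P):
    W=np.array(c["world_to_cam"]);R=F@W[:3,:3];t=F@W[:3,3]
    return cv2.projectPoints(np.array(P,float).reshape(-1,3),cv2.Rodrigues(R)[0],t,K(c),np.array(c["D"]))[0][:,0]
def onz(c,uv,z):
    W=np.array(c["world_to_cam"]);R=F@W[:3,:3];t=F@W[:3,3]
    n=cv2.undistortPoints(np.array(uv,float).reshape(-1,1,2),K(c),np.array(c["D"]))[:,0]
    d=np.c_[n,np.ones(len(n))]@R;o=-R.T@t
    return o+d*((z-o[2])/d[:,2])[:,None]
def crop(img,x,y,w,h,s,name): cv2.imwrite(name,cv2.resize(img[y:y+h,x:x+w],None,fx=s,fy=s,interpolation=cv2.INTER_CUBIC))
E
python3 - <<'E'
from h import *
c=ctrl.camera("top");crop(c["frame"],240,150,200,110,4,"pics/topc.png")
c=ctrl.camera("scene");crop(c["frame"],260,120,170,170,3.5,"pics/scc.png")
E
```

```text
(no output)
```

View pics/topc.png

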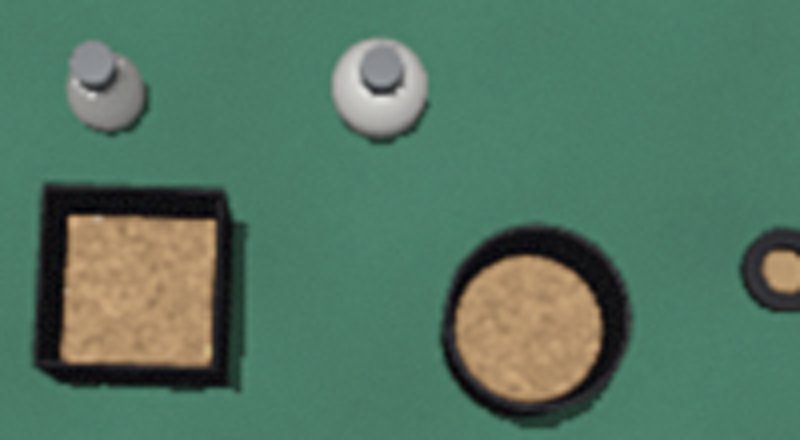

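View pics/scc.png

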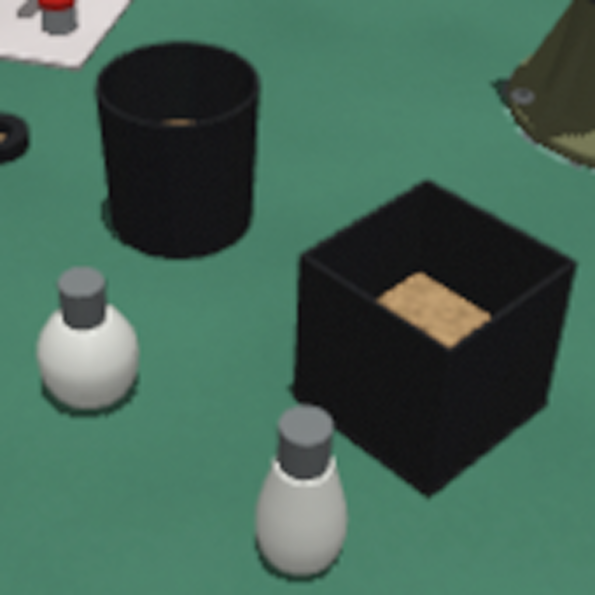

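```bash
cat >> h.py <<'E'
def tri(cs,uvs):  # least squares point from several views
    from scipy.optimize import least_squares
    return least_squares(lambda p:np.r_[tuple((proj(c,p)[0]-u) for c,u in zip(cs,uvs))],[.5,0,.1]).x
th=np.linspace(0,2*np.pi,73)
def ring(x,y,z,r): return np.c_[x+r*np.cos(th),y+r*np.sin(th),0*th+z]
def sq(x,y,z,h,a): return np.array([[x+h*(i*np.cos(a)-j*np.sin(a)),y+h*(i*np.sin(a)+j*np.cos(a)),z] for i,j in((1,1),(1,-1),(-1,-1),(-1,1),(1,1))])
def overlay(c,curves,x,y,w,h,s,name):
    im=cv2.resize(c["frame"][y:y+h,x:x+w],None,fx=s,fy=s,interpolation=cv2.INTER_CUBIC)
    for P,col in curves:
        q=(proj(c,P)-[x,y]+.5)*s-.5
        cv2.polylines(im,[np.round(q).astype(int)],False,col,1,cv2.LINE_AA)
    cv2.imwrite(name,im)
E
python3 - <<'E'
from h import *
from scipy.optimize import least_squares
T=ctrl.camera("top");S=ctrl.camera("scene")
t=lambda u,v:np.array([240+(u+.5)/4-.5,150+(v+.5)/4-.5]);s=lambda u,v:np.array([260+(u+.5)/3.5-.5,120+(v+.5)/3.5-.5])
for n,a,b,z in(("pear",t(93,63),s(306,426),.12),("ball",t(382,67),s(82,283),.105)):
    print(n,onz(T,a,z),onz(S,b,z),tri([T,S],[a,b]))
cs=onz(S,[s(428,181),s(576,263),s(450,349),s(302,257)],.14);print("sq S",cs,cs.mean(0))
ct=onz(T,[t(43,184),t(228,190),t(36,366)],.14);print("sq T",ct,(ct[1]+ct[2])/2)
ps=onz(T,[t(65,214),t(217,219),t(213,367),t(60,363)],.05);print("pad sides at .05",np.linalg.norm(np.diff(ps,axis=0),axis=1),ps.mean(0))
print("round T",onz(T,[t(443,318),t(631,318),t(537,224)],.14), "S", onz(S,[s(97,90),s(259,90)],.14))
pr=onz(T,[t(454,328),t(604,328),t(529,253),t(529,404)],.05);print(pr)
E
```

```text
pear [[0.64035631 0.1415514  0.12      ]] [[0.64380539 0.14248713 0.12      ]] [0.64159137 0.1411841  0.11732008]
ball [[ 0.63865528 -0.07661999  0.105     ]] [[ 0.64266473 -0.07470807  0.105     ]] [ 0.6400821  -0.07730876  0.10182448]
sq S [[0.41052961 0.04971766 0.14      ]
 [0.41573184 0.1810147  0.14      ]
 [0.54501614 0.17364952 0.14      ]
 [0.54267182 0.04496546 0.14      ]] [0.47848735 0.11233684 0.14      ]
sq T [[0.54402212 0.17491031 0.14      ]
 [0.53804627 0.03892155 0.14      ]
 [0.41005046 0.17794386 0.14      ]] [0.47404837 0.1084327  0.14      ]
pad sides at .05 [0.11854039 0.11543355 0.11768561] [0.4769055  0.11275001 0.05      ]
round T [[ 0.44175905 -0.11704413  0.14      ]
 [ 0.4402912  -0.25347419  0.14      ]
 [ 0.51023516 -0.18729641  0.14      ]] S [[ 0.50019274 -0.222995    0.14      ]
 [ 0.4063946  -0.12862777  0.14      ]]
[[ 0.44491335 -0.13049577  0.05      ]
 [ 0.44367115 -0.246081    0.05      ]
 [ 0.5027724  -0.18996632  0.05      ]
 [ 0.38583621 -0.18662382  0.05      ]]
```

```bash
python3 - <<'E'
from h import *
T=ctrl.camera("top");S=ctrl.camera("scene")
Y=(0,255,255);M=(255,0,255);G=(0,0,255)
cv=[(sq(.476,.110,.14,.068,-.04),Y),(sq(.476,.110,0,.068,-.04),M),(ring(.444,-.1865,.14,.069),Y),(ring(.444,-.1865,0,.064),M),
 (ring(.641,.1415,.12,.017),G),(ring(.641,.1415,.028,.03),G),(ring(.640,-.0765,.105,.017),G),(ring(.640,-.0765,.036,.038),G)]
overlay(T,cv,240,150,200,110,4,"pics/topo.png");overlay(S,cv,260,120,170,170,3.5,"pics/sco.png")
a=cv2.imread("pics/topo.png");b=cv2.imread("pics/sco.png");b=cv2.resize(b,None,fx=.99,fy=.99)
w=np.zeros((600,800,3),np.uint8);cv2.imwrite("pics/ov.png",b)
E
```

```text
(no output)
```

View pics/topo.png

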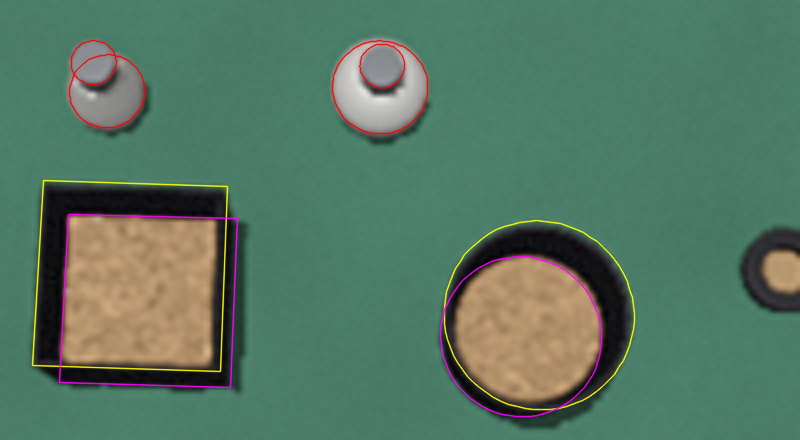

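View pics/sco.png

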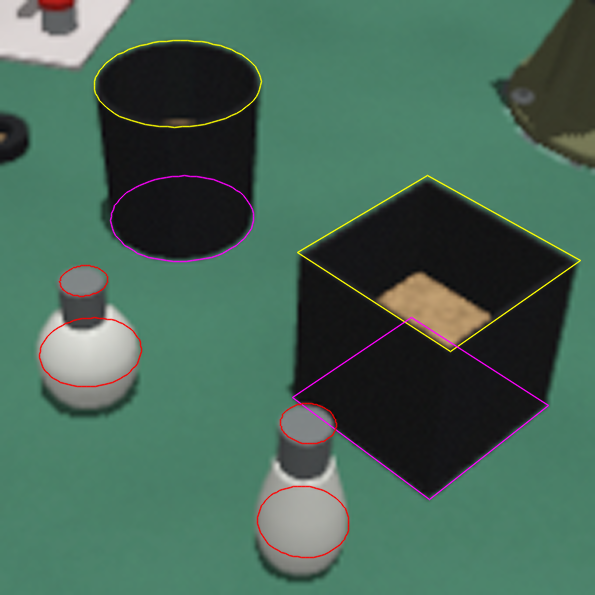

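The overlay agrees to within about 2 mm, so these are the positions I'll use:

| Item | x | y |
|---|---|---|
| Ball | .640 | -.0765 |
| Pear | .641 | .1415 |
| Round bin | .444 | -.1865 |
| Square bin | .475 | .110 |

Next I'll move above the ball, keeping the yaw.

```bash
cat > go.py <<'E'
import sys,numpy as np
from scipy.spatial.transform import Rotation as Ro
from station import ctrl
o=ctrl.get_obs();R=Ro.from_euler("xyz",o["eef_rot"])
print("t",o["time_s"],"pos",np.round(o["ee_pos"],4),"rot",np.round(o["eef_rot"],4),"F",np.round(o["force"],2),"w",round(o["grip_width"],4))
g=[float(a) for a in sys.argv[1:4]]
if g: print("shift cm",np.round(R.inv().apply(np.array(g)-o["ee_pos"])*100,2),"turn to vertical",np.round((R.inv()*Ro.from_euler("xyz",[np.pi,0,o["eef_rot"][2]])).as_rotvec(),4))
E
python3 go.py .640 -.0765 .224
python3 - <<'E'
from h import *
T=ctrl.camera("top");S=ctrl.camera("scene")
for z in(.02,.03,.04,.05,.06,.07):
    r=proj(S,ring(.444,-.1865,z,.055))
    f=lambda p:np.round((p-[260,120]+.5)*3.5-.5,0)
    q=proj(S,sq(.475,.11,z,.056,-.04)[2:3])[0]
    print(z,"sq far corner",f(q),"round far arc",f(r[r[:,1].argmin()]))
E
```

```text
t 0.4 pos [0.2485 0.4906 0.2242] rot [3.1416e+00 2.0000e-04 1.1021e+00] F [-0.13 -0.2  -0.03] w 0.0941
shift cm [-3.291e+01  6.055e+01  2.000e-02] turn to vertical [0.     0.0002 0.    ]
0.02 sq far corner [415. 311.] round far arc [183. 163.]
0.03 sq far corner [416. 302.] round far arc [183. 154.]
0.04 sq far corner [417. 292.] round far arc [183. 145.]
0.05 sq far corner [418. 282.] round far arc [182. 136.]
0.06 sq far corner [420. 272.] round far arc [182. 126.]
0.07 sq far corner [421. 262.] round far arc [182. 117.]
```

Emit:
{"fn": "play_rows", "kwargs": {"steps": [[[-16,30,0,0,0,0,0.65],[-32.9,60.55,0,0,0,0,0.65],[-32.9,60.55,0,0,0,0,0.65],[-32.9,60.55,0,0,0,0,0.65],[-32.9,60.55,0,0,0,0,0.65],[-32.9,60.55,0,0,0,0,0.65],[-32.9,60.55,0,0,0,0,0.65],[-32.9,60.55,0,0,0,0,0.65],[-32.9,60.55,0,0,0,0,0.65],[-32.9,60.55,0,0,0,0,0.65],[-32.9,60.55,0,0,0,0,0.65],[-32.9,60.55,0,0,0,0,0.65],[-32.9,60.55,0,0,0,0,0.65],[-32.9,60.55,0,0,0,0,0.65],[-32.9,60.55,0,0,0,0,0.65],[-32.9,60.55,0,0,0,0,0.65],[-32.9,60.55,0,0,0,0,0.65],[-32.9,60.55,0,0,0,0,0.65],[-32.9,60.55,0,0,0,0,0.65],[-32.9,60.55,0,0,0,0,0.65]]], "force": 15}}

```text
time_s: 2.17
ee_pos: [0.6397, -0.0759, 0.2241]
eef_rot: [-3.141, 0.0, 1.102]
force: [-0.4, -0.1, 0.6]
grip_width: 0.0611
```

```bash
python3 go.py .640 -.0765 .092; python3 - <<'E'
from h import *
c=ctrl.camera("wrist");cv2.imwrite("pics/w0.png",c["frame"]);print(proj(c,[[.640,-.0765,.105],[.640,-.0765,.036]]))
E
```

```text
t 2.1667 pos [ 0.6397 -0.0759  0.2241] rot [-3.1411e+00  1.0000e-04  1.1023e+00] F [-0.42 -0.09  0.55] w 0.0611
shift cm [-0.04  0.06 13.21] turn to vertical [-0.0005  0.0001 -0.    ]
[[312.67342495 203.92584728]
 [312.59146523 184.28376677]]
```

View pics/w0.png

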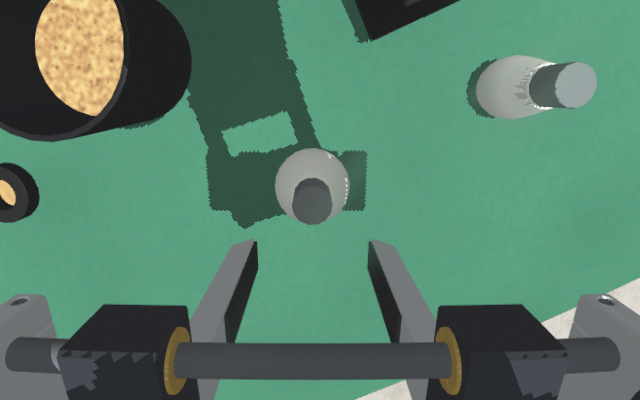

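The wrist view has the ball's collar top at about (312,201), against (313,204) predicted, so it's on target to about 1 mm. I'll descend and grip.

Emit:
{"fn": "play_rows", "kwargs": {"steps": [[[0,0.05,2,0,0,0,0.65],[0,0.05,5,0,0,0,0.65],[0,0.05,8,0,0,0,0.65],[0,0.05,10.5,0,0,0,0.65],[0,0.05,12.2,0,0,0,0.65],[0,0.05,13,0,0,0,0.65],[0,0.05,13.2,0,0,0,0.65],[0,0.05,13.2,0,0,0,0.65],[0,0.05,13.2,0,0,0,0.55],[0,0.05,13.2,0,0,0,0.5],[0,0.05,13.2,0,0,0,0.45],[0,0.05,13.2,0,0,0,0.4],[0,0.05,13.2,0,0,0,0.35],[0,0.05,13.2,0,0,0,0.3],[0,0.05,13.2,0,0,0,0.2],[0,0.05,13.2,0,0,0,0.2],[0,0.05,13.2,0,0,0,0.2],[0,0.05,13.2,0,0,0,0.2]]], "force": 15}}

```text
time_s: 3.72
ee_pos: [0.6402, -0.0759, 0.0927]
eef_rot: [3.141, 0.0, 1.103]
force: [-1.7, -2.1, 5.8]
grip_width: 0.0337
```

```bash
python3 go.py .640 -.0765 .28
```

```text
t 3.7167 pos [ 0.6402 -0.0759  0.0927] rot [3.1411 0.     1.1028] F [-1.68 -2.07  5.76] w 0.0337
shift cm [-6.000e-02  1.000e-02 -1.873e+01] turn to vertical [0.0005 0.     0.    ]
```

Gripped at 33.7 mm. The +5.8 N vertical reading is odd, so I'll lift slowly and see.

Emit:
{"fn": "play_rows", "kwargs": {"steps": [[[0,0,-0.1,0,0,0,0.2],[0,0,-0.3,0,0,0,0.2],[0,0,-0.6,0,0,0,0.2],[0,0,-1.0,0,0,0,0.2],[0,0,-1.5,0,0,0,0.2],[0,0,-2,0,0,0,0.2],[0,0,-2,0,0,0,0.2],[0,0,-2,0,0,0,0.2],[0,0,-2,0,0,0,0.2],[0,0,-2,0,0,0,0.2]]]}}

```text
time_s: 4.55
ee_pos: [0.6401, -0.0759, 0.1124]
eef_rot: [3.142, 0.0, 1.103]
force: [0.7, 0.3, -2.6]
grip_width: 0.0335
```

```bash
python3 go.py .640 -.0765 .28
```

```text
t 4.55 pos [ 0.6401 -0.0759  0.1124] rot [3.1415e+00 1.0000e-04 1.1028e+00] F [ 0.71  0.27 -2.61] w 0.0335
shift cm [ -0.06   0.02 -16.76] turn to vertical [0.0001 0.0001 0.    ]
```

Emit:
{"fn": "play_rows", "kwargs": {"steps": [[[0,0,-0.5,0,0,0,0.2],[0,0,-1.5,0,0,0,0.2],[0,0,-3,0,0,0,0.2],[0,0,-5,0,0,0,0.2],[0,0,-7,0,0,0,0.2],[0,0,-9,0,0,0,0.2],[0,0,-11,0,0,0,0.2],[0,0,-13,0,0,0,0.2],[0,0,-14.8,0,0,0,0.2],[0,0,-16,0,0,0,0.2],[0,0,-16.6,0,0,0,0.2],[0,0,-16.8,0,0,0,0.2],[0,0,-16.8,0,0,0,0.2]]]}}

```text
time_s: 5.63
ee_pos: [0.6401, -0.0758, 0.2803]
eef_rot: [-3.141, 0.0, 1.103]
force: [0.6, -0.4, -3.0]
grip_width: 0.034
```

```bash
python3 go.py .444 -.1865 .28
```

```text
t 5.6333 pos [ 0.6401 -0.0758  0.2803] rot [-3.1414e+00  2.0000e-04  1.1028e+00] F [ 0.61 -0.37 -3.01] w 0.034
shift cm [-18.72 -12.51   0.03] turn to vertical [-0.0002  0.0002 -0.    ]
```

Emit:
{"fn": "play_rows", "kwargs": {"steps": [[[-0.4,-0.3,0,0,0,0,0.2],[-1.2,-0.8,0,0,0,0,0.2],[-2.4,-1.6,0,0,0,0,0.2],[-4.2,-2.8,0,0,0,0,0.2],[-6.2,-4.1,0,0,0,0,0.2],[-8.3,-5.5,0,0,0,0,0.2],[-10.4,-7,0,0,0,0,0.2],[-12.5,-8.4,0,0,0,0,0.2],[-14.5,-9.7,0,0,0,0,0.2],[-16.2,-10.8,0,0,0,0,0.2],[-17.5,-11.7,0,0,0,0,0.2],[-18.3,-12.2,0,0,0,0,0.2],[-18.6,-12.4,0,0,0,0,0.2],[-18.7,-12.5,0,0,0,0,0.2],[-18.7,-12.5,0,0,0,0,0.2],[-18.7,-12.5,0,0,0,0,0.2],[-18.7,-12.5,0,0,0,0,0.2]]]}}

```text
time_s: 7.05
ee_pos: [0.4446, -0.186, 0.2801]
eef_rot: [-3.141, 0.0, 1.103]
force: [0.6, -0.1, -2.4]
grip_width: 0.0333
```

```bash
python3 go.py .444 -.1865 .175; python3 - <<'E'
from h import *
a=ctrl.camera("top");Y=(0,255,255);cv=[(ring(.444,-.1865,.14,.069),Y)]
overlay(a,cv,320,170,110,100,3.5,"pics/a.png")
b=ctrl.camera("scene");z=ctrl.get_obs()["ee_pos"][2]-.092
overlay(b,[(ring(.444,-.1865,.14,.069),Y),(ring(.444,-.1865,z+.036,.038),(0,0,255))],265,60,110,140,3.5,"pics/b.png")
w=ctrl.camera("wrist")["frame"]
A=cv2.imread("pics/a.png");B=cv2.imread("pics/b.png");o=np.zeros((490,775,3),np.uint8);o[:350,:385]=A;o[:490,390:775]=B;cv2.imwrite("pics/ab.png",o)
E
```

```text
t 7.05 pos [ 0.4446 -0.186   0.2801] rot [-3.1410e+00  1.0000e-04  1.1034e+00] F [ 0.62 -0.11 -2.37] w 0.0333
shift cm [-0.07 -0.02 10.51] turn to vertical [-0.0006  0.0001 -0.    ]
```

View pics/ab.png

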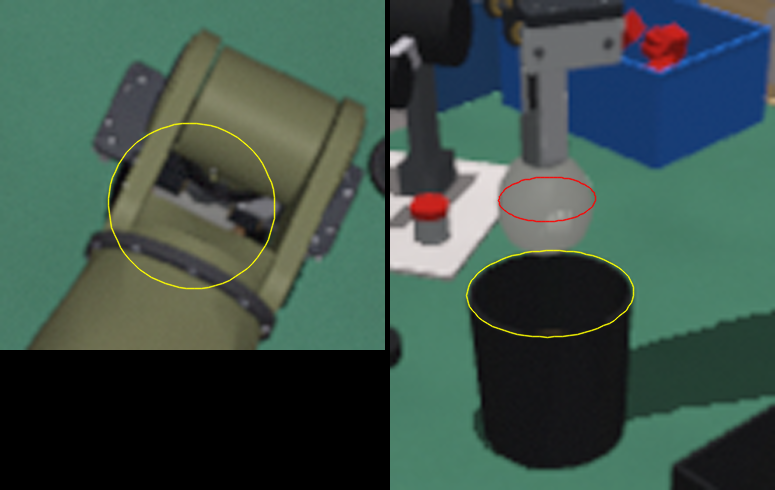

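The ball hangs upright and centred over the round bin. I'll lower it to about 16 mm above the highest possible pad, then feel for contact.

Emit:
{"fn": "play_rows", "kwargs": {"steps": [[[-0.07,0,0.3,0,0,0,0.2],[-0.07,0,0.9,0,0,0,0.2],[-0.07,0,1.8,0,0,0,0.2],[-0.07,0,2.8,0,0,0,0.2],[-0.07,0,3.8,0,0,0,0.2],[-0.07,0,4.8,0,0,0,0.2],[-0.07,0,5.8,0,0,0,0.2],[-0.07,0,6.8,0,0,0,0.2],[-0.07,0,7.8,0,0,0,0.2],[-0.07,0,8.8,0,0,0,0.2],[-0.07,0,9.5,0,0,0,0.2],[-0.07,0,9.9,0,0,0,0.2],[-0.07,0,10.2,0,0,0,0.2],[-0.07,0,10.4,0,0,0,0.2],[-0.07,0,10.5,0,0,0,0.2],[-0.07,0,10.5,0,0,0,0.2],[-0.07,0,10.5,0,0,0,0.2],[-0.07,0,10.5,0,0,0,0.2]]]}}

```text
time_s: 8.7
ee_pos: [0.4441, -0.1868, 0.1754]
eef_rot: [3.142, 0.0, 1.103]
force: [-0.2, 0.6, -2.7]
grip_width: 0.0338
```

Emit:
{"fn": "play_rows", "kwargs": {"steps": [[[0,0,0.1,0,0,0,0.2],[0,0,0.2,0,0,0,0.2],[0,0,0.3,0,0,0,0.2],[0,0,0.4,0,0,0,0.2],[0,0,0.5,0,0,0,0.2],[0,0,0.6,0,0,0,0.2],[0,0,0.7,0,0,0,0.2],[0,0,0.8,0,0,0,0.2],[0,0,0.9,0,0,0,0.2],[0,0,1.0,0,0,0,0.2],[0,0,1.0,0,0,0,0.2],[0,0,1.0,0,0,0,0.2],[0,0,1.0,0,0,0,0.2]]]}}

```text
time_s: 9.78
ee_pos: [0.4442, -0.1868, 0.1655]
eef_rot: [3.142, 0.0, 1.103]
force: [-0.2, -0.7, -2.5]
grip_width: 0.0334
```

Next I'll go down slowly, 3 mm per call.

Emit:
{"fn": "play_rows", "kwargs": {"steps": [[[0,0,0.05,0,0,0,0.2],[0,0,0.1,0,0,0,0.2],[0,0,0.15,0,0,0,0.2],[0,0,0.2,0,0,0,0.2],[0,0,0.25,0,0,0,0.2],[0,0,0.3,0,0,0,0.2],[0,0,0.35,0,0,0,0.2],[0,0,0.35,0,0,0,0.2],[0,0,0.35,0,0,0,0.2]]]}}

```text
time_s: 10.53
ee_pos: [0.4441, -0.1868, 0.162]
eef_rot: [3.142, 0.0, 1.103]
force: [0.1, -0.0, -2.3]
grip_width: 0.0336
```

Emit:
{"fn": "play_rows", "kwargs": {"steps": [[[0,0,0.05,0,0,0,0.2],[0,0,0.1,0,0,0,0.2],[0,0,0.15,0,0,0,0.2],[0,0,0.2,0,0,0,0.2],[0,0,0.25,0,0,0,0.2],[0,0,0.3,0,0,0,0.2],[0,0,0.3,0,0,0,0.2],[0,0,0.3,0,0,0,0.2],[0,0,0.3,0,0,0,0.2]]]}}

```text
time_s: 11.28
ee_pos: [0.4442, -0.1868, 0.159]
eef_rot: [3.142, 0.0, 1.103]
force: [0.5, 0.1, -2.7]
grip_width: 0.0338
```

Emit:
{"fn": "play_rows", "kwargs": {"steps": [[[0,0,0.05,0,0,0,0.2],[0,0,0.1,0,0,0,0.2],[0,0,0.15,0,0,0,0.2],[0,0,0.2,0,0,0,0.2],[0,0,0.25,0,0,0,0.2],[0,0,0.3,0,0,0,0.2],[0,0,0.3,0,0,0,0.2],[0,0,0.3,0,0,0,0.2],[0,0,0.3,0,0,0,0.2]]]}}

```text
time_s: 12.03
ee_pos: [0.4442, -0.1868, 0.1561]
eef_rot: [3.141, 0.0, 1.103]
force: [0.6, 0.3, 0.7]
grip_width: 0.0337
```

The force rose from -2.6 to +0.7 N over 3 mm, so the pad carries the globe (pad at about 67 mm, matching the image estimate). I'll open gently and read the state before rising.

Emit:
{"fn": "play_rows", "kwargs": {"steps": [[[0,0,0,0,0,0,0.36],[0,0,0,0,0,0,0.38],[0,0,0,0,0,0,0.4],[0,0,0,0,0,0,0.43],[0,0,0,0,0,0,0.47],[0,0,0,0,0,0,0.52],[0,0,0,0,0,0,0.56],[0,0,0,0,0,0,0.56],[0,0,0,0,0,0,0.56],[0,0,0,0,0,0,0.56]]]}}

```text
time_s: 12.87
ee_pos: [0.4442, -0.1868, 0.1561]
eef_rot: [3.141, 0.0, 1.103]
force: [0.6, 0.6, 0.1]
grip_width: 0.0527
```

Emit:
{"fn": "play_rows", "kwargs": {"steps": [[[0,0,-0.3,0,0,0,0.56],[0,0,-0.9,0,0,0,0.56],[0,0,-1.8,0,0,0,0.56],[0,0,-3,0,0,0,0.56],[0,0,-4.5,0,0,0,0.56],[0,0,-6.5,0,0,0,0.56],[0,0,-8.5,0,0,0,0.56],[0,0,-10.5,0,0,0,0.56],[0,0,-12,0,0,0,0.56],[0,0,-12.4,0,0,0,0.56],[0,0,-12.4,0,0,0,0.56]]]}}

```text
time_s: 13.78
ee_pos: [0.4444, -0.1869, 0.2814]
eef_rot: [3.139, 0.0, 1.103]
force: [-0.3, 0.2, -0.4]
grip_width: 0.0524
```

```bash
python3 go.py .641 .1415 .26
```

```text
t 13.7833 pos [ 0.4444 -0.1869  0.2814] rot [3.1389e+00 2.0000e-04 1.1034e+00] F [-0.25  0.22 -0.41] w 0.0524
shift cm [38.17  2.74  2.14] turn to vertical [0.0027 0.0002 0.    ]
```

Emit:
{"fn": "play_rows", "kwargs": {"steps": [[[2,0.2,0,0,0,0,0.65],[5,0.4,0.2,0,0,0,0.65],[9,0.7,0.5,0,0,0,0.65],[13,1,0.8,0,0,0,0.65],[17,1.3,1.1,0,0,0,0.65],[21,1.6,1.4,0,0,0,0.65],[25,1.9,1.6,0,0,0,0.65],[29,2.2,1.8,0,0,0,0.65],[33,2.4,2,0,0,0,0.65],[36,2.6,2.1,0,0,0,0.65],[37.6,2.7,2.1,0,0,0,0.65],[38.2,2.75,2.1,0,0,0,0.65],[38.2,2.75,2.1,0,0,0,0.65],[38.2,2.75,2.1,0,0,0,0.65],[38.2,2.75,2.1,0,0,0,0.65]]]}}

```text
time_s: 15.03
ee_pos: [0.6408, 0.1405, 0.2604]
eef_rot: [3.139, 0.0, 1.102]
force: [0.4, 0.2, -0.5]
grip_width: 0.061
```

```bash
python3 go.py .641 .1415 .107; python3 - <<'E'
from h import *
c=ctrl.camera("wrist");Y=(0,255,255)
overlay(c,[(ring(.641,.1415,.12,.017),Y),(sq(.475,.11,.14,.063,-.04),Y)],0,0,640,400,1,"pics/w1.png")
b=ctrl.camera("top")["frame"][170:270,320:430];a=cv2.imread("pics/w1.png");o=np.zeros((600,640,3),np.uint8);o[:400]=a;o[400:,:220]=cv2.resize(b,None,fx=2,fy=2);cv2.imwrite("pics/w1.png",o)
E
```

```text
t 15.0333 pos [0.6408 0.1405 0.2604] rot [3.1390e+00 4.0000e-04 1.1022e+00] F [ 0.37  0.17 -0.55] w 0.061
shift cm [ 0.11 -0.07 15.34] turn to vertical [0.0026 0.0004 0.    ]
```

View pics/w1.png

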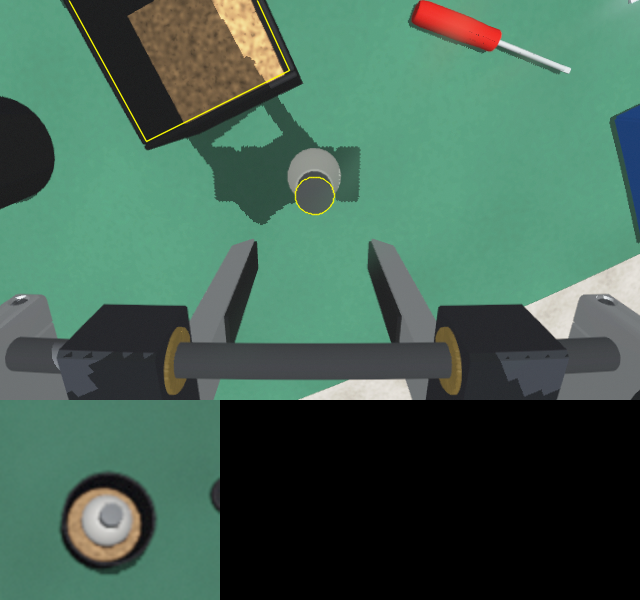

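The ball stands centred in its bin, and the pear's collar matches the prediction. I'll descend and grip it.

Emit:
{"fn": "play_rows", "kwargs": {"steps": [[[0.1,-0.05,2,0.0026,0,0,0.65],[0.1,-0.05,5,0.0026,0,0,0.65],[0.1,-0.05,8,0.0026,0,0,0.65],[0.1,-0.05,11,0.0026,0,0,0.65],[0.1,-0.05,13.3,0.0026,0,0,0.65],[0.1,-0.05,14.7,0.0026,0,0,0.65],[0.1,-0.05,15.2,0.0026,0,0,0.65],[0.1,-0.05,15.25,0.0026,0,0,0.65],[0.1,-0.05,15.25,0.0026,0,0,0.65],[0.1,-0.05,15.25,0.0026,0,0,0.55],[0.1,-0.05,15.25,0.0026,0,0,0.5],[0.1,-0.05,15.25,0.0026,0,0,0.45],[0.1,-0.05,15.25,0.0026,0,0,0.4],[0.1,-0.05,15.25,0.0026,0,0,0.35],[0.1,-0.05,15.25,0.0026,0,0,0.3],[0.1,-0.05,15.25,0.0026,0,0,0.2],[0.1,-0.05,15.25,0.0026,0,0,0.2],[0.1,-0.05,15.25,0.0026,0,0,0.2],[0.1,-0.05,15.25,0.0026,0,0,0.2]]], "force": 15}}

```text
time_s: 16.72
ee_pos: [0.6415, 0.1415, 0.1085]
eef_rot: [3.141, -0.0, 1.102]
force: [-0.6, 0.1, 2.8]
grip_width: 0.0338
```

Emit:
{"fn": "play_rows", "kwargs": {"steps": [[[0,0,-0.1,0,0,0,0.2],[0,0,-0.3,0,0,0,0.2],[0,0,-0.6,0,0,0,0.2],[0,0,-1.0,0,0,0,0.2],[0,0,-1.5,0,0,0,0.2],[0,0,-2,0,0,0,0.2],[0,0,-2,0,0,0,0.2],[0,0,-2,0,0,0,0.2],[0,0,-2,0,0,0,0.2],[0,0,-2,0,0,0,0.2]]]}}

```text
time_s: 17.55
ee_pos: [0.6413, 0.1415, 0.1282]
eef_rot: [3.141, -0.0, 1.102]
force: [0.5, 0.5, -2.3]
grip_width: 0.0336
```

```bash
python3 go.py .641 .1415 .295
```

```text
t 17.55 pos [0.6413 0.1415 0.1282] rot [ 3.1412 -0.      1.1021] F [ 0.47  0.53 -2.26] w 0.0336
shift cm [ -0.02  -0.02 -16.68] turn to vertical [ 0.0004 -0.     -0.    ]
```

Emit:
{"fn": "play_rows", "kwargs": {"steps": [[[0,0,-0.5,0,0,0,0.2],[0,0,-1.5,0,0,0,0.2],[0,0,-3,0,0,0,0.2],[0,0,-5,0,0,0,0.2],[0,0,-7,0,0,0,0.2],[0,0,-9,0,0,0,0.2],[0,0,-11,0,0,0,0.2],[0,0,-13,0,0,0,0.2],[0,0,-14.8,0,0,0,0.2],[0,0,-16,0,0,0,0.2],[0,0,-16.5,0,0,0,0.2],[0,0,-16.7,0,0,0,0.2],[0,0,-16.7,0,0,0,0.2],[0,0,-16.7,0,0,0,0.2]]]}}

```text
time_s: 18.72
ee_pos: [0.6411, 0.1415, 0.2944]
eef_rot: [-3.141, 0.001, 1.102]
force: [0.0, 0.8, -1.9]
grip_width: 0.0333
```

```bash
python3 go.py .4755 .110 .295
```

```text
t 18.7167 pos [0.6411 0.1415 0.2944] rot [-3.1410e+00  7.0000e-04  1.1021e+00] F [ 0.    0.85 -1.94] w 0.0333
shift cm [-10.29 -13.35  -0.04] turn to vertical [-0.0006  0.0007 -0.    ]
```

Emit:
{"fn": "play_rows", "kwargs": {"steps": [[[-0.2,-0.3,0,0,0,0,0.2],[-0.7,-0.9,0,0,0,0,0.2],[-1.5,-1.9,0,0,0,0,0.2],[-2.5,-3.2,0,0,0,0,0.2],[-3.7,-4.8,0,0,0,0,0.2],[-4.9,-6.4,0,0,0,0,0.2],[-6.1,-7.9,0,0,0,0,0.2],[-7.3,-9.5,0,0,0,0,0.2],[-8.4,-10.9,0,0,0,0,0.2],[-9.3,-12.1,0,0,0,0,0.2],[-9.9,-12.9,0,0,0,0,0.2],[-10.2,-13.2,0,0,0,0,0.2],[-10.3,-13.35,0,0,0,0,0.2],[-10.3,-13.35,0,0,0,0,0.2],[-10.3,-13.35,0,0,0,0,0.2],[-10.3,-13.35,0,0,0,0,0.2]]]}}

```text
time_s: 20.05
ee_pos: [0.4758, 0.11, 0.2943]
eef_rot: [-3.141, 0.001, 1.102]
force: [0.3, -0.1, -2.3]
grip_width: 0.0334
```

```bash
python3 go.py .4755 .110 .19; python3 - <<'E'
from h import *
b=ctrl.camera("scene");z=ctrl.get_obs()["ee_pos"][2]-.1085
overlay(b,[(sq(.4755,.110,.14,.068,-.04),(0,255,255)),(ring(.4755,.110,z+.028,.03),(0,0,255))],320,90,120,180,3.3,"pics/c.png")
E
```

```text
t 20.05 pos [0.4758 0.11   0.2943] rot [-3.1407e+00  1.0000e-03  1.1020e+00] F [ 0.26 -0.07 -2.29] w 0.0334
shift cm [-0.   -0.02 10.43] turn to vertical [-0.0009  0.001  -0.    ]
```

View pics/c.png

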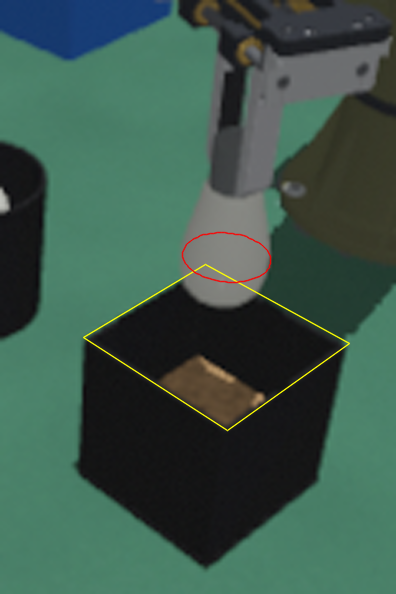

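The pear hangs upright over the centre of the square bin. I'll lower it to above the highest possible pad height, then feel.

Emit:
{"fn": "play_rows", "kwargs": {"steps": [[[0,0,0.3,0,0,0,0.2],[0,0,0.9,0,0,0,0.2],[0,0,1.8,0,0,0,0.2],[0,0,2.8,0,0,0,0.2],[0,0,3.8,0,0,0,0.2],[0,0,4.8,0,0,0,0.2],[0,0,5.8,0,0,0,0.2],[0,0,6.8,0,0,0,0.2],[0,0,7.8,0,0,0,0.2],[0,0,8.8,0,0,0,0.2],[0,0,9.5,0,0,0,0.2],[0,0,9.9,0,0,0,0.2],[0,0,10.2,0,0,0,0.2],[0,0,10.4,0,0,0,0.2],[0,0,10.6,0,0,0,0.2],[0,0,10.8,0,0,0,0.2],[0,0,10.8,0,0,0,0.2],[0,0,10.8,0,0,0,0.2]]]}}

```text
time_s: 21.6
ee_pos: [0.4757, 0.1099, 0.1864]
eef_rot: [-3.141, 0.001, 1.102]
force: [0.3, 0.9, -2.2]
grip_width: 0.0335
```

Emit:
{"fn": "play_rows", "kwargs": {"steps": [[[0,0,0.08,0,0,0,0.2],[0,0,0.16,0,0,0,0.2],[0,0,0.24,0,0,0,0.2],[0,0,0.32,0,0,0,0.2],[0,0,0.4,0,0,0,0.2],[0,0,0.48,0,0,0,0.2],[0,0,0.56,0,0,0,0.2],[0,0,0.64,0,0,0,0.2],[0,0,0.72,0,0,0,0.2],[0,0,0.8,0,0,0,0.2],[0,0,0.8,0,0,0,0.2],[0,0,0.8,0,0,0,0.2],[0,0,0.8,0,0,0,0.2]]]}}

```text
time_s: 22.68
ee_pos: [0.4757, 0.1099, 0.1784]
eef_rot: [-3.141, 0.001, 1.102]
force: [1.1, -0.0, -2.6]
grip_width: 0.0339
```

Emit:
{"fn": "play_rows", "kwargs": {"steps": [[[0,0,0.05,0,0,0,0.2],[0,0,0.1,0,0,0,0.2],[0,0,0.15,0,0,0,0.2],[0,0,0.2,0,0,0,0.2],[0,0,0.25,0,0,0,0.2],[0,0,0.3,0,0,0,0.2],[0,0,0.3,0,0,0,0.2],[0,0,0.3,0,0,0,0.2],[0,0,0.3,0,0,0,0.2]]]}}

```text
time_s: 23.43
ee_pos: [0.4757, 0.1099, 0.1754]
eef_rot: [-3.141, 0.001, 1.102]
force: [-0.8, -0.3, -3.1]
grip_width: 0.0335
```

Emit:
{"fn": "play_rows", "kwargs": {"steps": [[[0,0,0.05,0,0,0,0.2],[0,0,0.1,0,0,0,0.2],[0,0,0.15,0,0,0,0.2],[0,0,0.2,0,0,0,0.2],[0,0,0.25,0,0,0,0.2],[0,0,0.3,0,0,0,0.2],[0,0,0.3,0,0,0,0.2],[0,0,0.3,0,0,0,0.2],[0,0,0.3,0,0,0,0.2]]]}}

```text
time_s: 24.18
ee_pos: [0.4757, 0.1099, 0.1724]
eef_rot: [-3.141, 0.001, 1.102]
force: [0.5, 0.0, -3.8]
grip_width: 0.0336
```

Emit:
{"fn": "play_rows", "kwargs": {"steps": [[[0,0,0.05,0,0,0,0.2],[0,0,0.1,0,0,0,0.2],[0,0,0.15,0,0,0,0.2],[0,0,0.2,0,0,0,0.2],[0,0,0.25,0,0,0,0.2],[0,0,0.3,0,0,0,0.2],[0,0,0.3,0,0,0,0.2],[0,0,0.3,0,0,0,0.2],[0,0,0.3,0,0,0,0.2]]]}}

```text
time_s: 24.93
ee_pos: [0.4758, 0.1099, 0.1695]
eef_rot: [-3.141, 0.001, 1.102]
force: [-0.2, -0.2, -1.3]
grip_width: 0.0337
```

Emit:
{"fn": "play_rows", "kwargs": {"steps": [[[0,0,0.04,0,0,0,0.2],[0,0,0.08,0,0,0,0.2],[0,0,0.12,0,0,0,0.2],[0,0,0.16,0,0,0,0.2],[0,0,0.16,0,0,0,0.2],[0,0,0.16,0,0,0,0.2],[0,0,0.16,0,0,0,0.2]]]}}

```text
time_s: 25.52
ee_pos: [0.4758, 0.1099, 0.168]
eef_rot: [-3.141, 0.001, 1.102]
force: [-0.4, 0.7, -0.2]
grip_width: 0.0338
```

One more small step, to be sure the pad carries it all.

Emit:
{"fn": "play_rows", "kwargs": {"steps": [[[0,0,0.04,0,0,0,0.2],[0,0,0.07,0,0,0,0.2],[0,0,0.07,0,0,0,0.2],[0,0,0.07,0,0,0,0.2],[0,0,0.07,0,0,0,0.2]]]}}

```text
time_s: 25.93
ee_pos: [0.4758, 0.1099, 0.1673]
eef_rot: [-3.141, 0.001, 1.102]
force: [-1.1, 0.5, 0.6]
grip_width: 0.0334
```

The force went through zero to +0.6 N, so I'll release, rise and move aside.

Emit:
{"fn": "play_rows", "kwargs": {"steps": [[[0,0,0,0,0,0,0.36],[0,0,0,0,0,0,0.38],[0,0,0,0,0,0,0.4],[0,0,0,0,0,0,0.43],[0,0,0,0,0,0,0.47],[0,0,0,0,0,0,0.52],[0,0,0,0,0,0,0.56],[0,0,0,0,0,0,0.56],[0,0,0,0,0,0,0.56],[0,0,0,0,0,0,0.56]]]}}

```text
time_s: 26.77
ee_pos: [0.4758, 0.1099, 0.1673]
eef_rot: [-3.141, 0.001, 1.102]
force: [0.1, -0.7, 0.3]
grip_width: 0.0526
```

Emit:
{"fn": "play_rows", "kwargs": {"steps": [[[0,0,-0.3,0,0,0,0.56],[0,0,-0.9,0,0,0,0.56],[0,0,-1.8,0,0,0,0.56],[0,0,-3,0,0,0,0.56],[0,0,-4.5,0,0,0,0.56],[0,0,-6.5,0,0,0,0.56],[0,0,-8.5,0,0,0,0.56],[0,0,-10,0,0,0,0.56],[0,0,-11,0,0,0,0.56],[4,0,-11,0,0,0,0.56],[8,0,-11,0,0,0,0.56],[12,0,-11,0,0,0,0.56],[16,0,-11,0,0,0,0.56],[20,0,-11,0,0,0,0.56],[24,0,-11,0,0,0,0.56],[27,0,-11,0,0,0,0.56],[28,0,-11,0,0,0,0.56],[28,0,-11,0,0,0,0.56],[28,0,-11,0,0,0,0.56]]]}}

```text
time_s: 28.35
ee_pos: [0.6022, 0.3597, 0.2766]
eef_rot: [-3.141, 0.002, 1.103]
force: [0.2, -0.7, 0.5]
grip_width: 0.0524
```

```bash
python3 go.py; python3 - <<'E'
from h import *
R=(0,0,255)
t=ctrl.camera("top");cv=[(ring(.444,-.187,.065+.105,.017),R),(ring(.476,.11,.06+.12,.017),R)]
overlay(t,cv,240,150,200,110,3.9,"pics/t.png")
b=ctrl.camera("scene")["frame"][120:220,270:430]
o=np.zeros((590,780,3),np.uint8);A=cv2.imread("pics/t.png");o[:A.shape[0],:A.shape[1]]=A;q=cv2.resize(b,(256,160));o[430:,:256]=q;cv2.imwrite("pics/fin.png",o)
E
```

```text
t 28.35 pos [0.6022 0.3597 0.2766] rot [-3.1407e+00  1.5000e-03  1.1025e+00] F [ 0.24 -0.7   0.51] w 0.0524
```

View pics/fin.png

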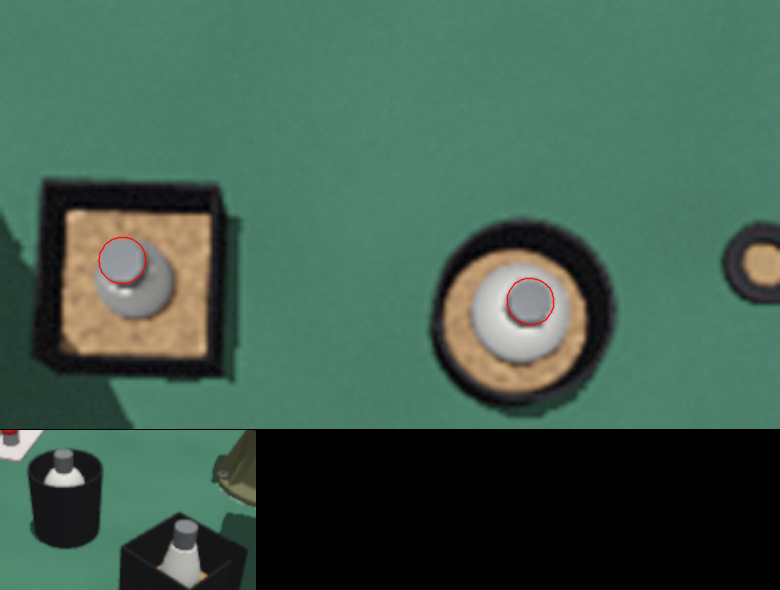

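Both globes stand upright and centred on their pads, with the collars where predicted: pear (122,261) and ball (530,301) in the enlarged picture. The arm is clear, so I'll hand in.

```bash
python3 -c "
from station import ctrl
print(ctrl.hand_in())"
```

```text
the job is handed in; nothing more can be done
None
```

Both globes are packed collar up, the ball in the round bin first and then the pear in the square bin. I handed the job in at about 28 s on the robot's clock, of the 67 s allowed.

- **Lowering:** I lowered each globe slowly until the force on the tool went from carrying its weight (about -2.5 N) to just past zero: +0.7 N for the ball, +0.6 N for the pear. Only then did I open the fingers. The pads were at about 67 mm (round) and 62 mm (square), within about 2 mm of what the images had suggested.
- **Last checks:** The final top and scene pictures show both globes upright near the middle of their pads, collars within about 2 mm of prediction. The arm was clear of everything.
- **Odd readings:** While I gripped each globe on the bench, the vertical force briefly read up to +5.8 N (ball) and +2.8 N (pear). It cleared on lifting; I did not find the cause. One reading while lowering the pear was -3.8 N, which I took as sensor noise.
- **Not checked again:** The final picture was cropped to the bins, so it shows only part of the right-hand tape roll and not the other roll or the screwdriver. The arm passed well above all of them.

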